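# Aluminium strap from the surface plate to the drilling block

### The arm

A 6-joint arm with a two-finger parallel gripper is mounted at the origin on the work surface; the furniture and walls round the work are solid. World frame = base frame: x ahead of the robot, y to its left, z up, the work surface at z = 0. Lengths are in mm, angles in degrees, forces in N, time in s.
With the tool pointing down it reaches from about 400 to 925 mm from the base axis. Payload 12.5 kg.
Tool frame: the origin (TCP) lies at the very end of the fingers, on their centre line; the grasp point (between the pads) lies 19 mm behind it; z points along the fingers, y is the line along which they close (so a half turn about z gives the same grasp; the last joint's range is limited). The gripper opens to 95 mm and grips with 3 to 60 N. Pads are 20 mm wide; open, the fingers measure 119 mm over their backs; the gripper's body (75 mm by 180 mm) begins 59 mm behind the grasp point.
Start: joints at [-70.05, 28.126, 89.318, -0, 62.55, -6.05], TCP at [274.014, -561.75, 214.661] pointing down, gripper open.
Joint ranges: [-177.58, 177.58], [-47.91, 125.51], [2.72, 160], [-65.01, 245.01], [3.68, 167.84], [-153.87, 153.87]. Speed limits (degrees/s): [127.2, 127.2, 159.86, 180, 180, 180].

### API

Orientations are given as a 3x3 rotation matrix whose columns are the frame's x, y, z axes.
In Python, from cell import robot gives the robot as it stands.
- The arm moves only by the tool apply_moves, never from a script. Its argument "deltas" is a list of rows, each an object of numbers: "dx", "dy", "dz": the shift along the tool's x, y, z in units of 30 mm (1.0 is 30 mm); "turn": the turn about the tool's z in units of 120 degrees (1.0 is 120 degrees); "fingers": the closure, from 0 (fully open) to 1 (shut). In form: [{"dx": .., "dy": .., "dz": .., "turn": .., "fingers": ..}, ...]. A call has 1 to 10 rows; each row shifts and turns the commanded pose from where the row before left it, along the tool's axes as they then stand; what a row does not reach is not made up. A row lasts 1/10 s, in which the tool goes at most 50 mm and 8.59 degrees, less where a joint would pass 70% of its speed; a pose out of reach is approached as far as the arm can. A call with a number of a shift or a turn outside -1 to 1 is refused whole. A call with a gripper value outside its range is refused whole. The fingers move at their own pace and stop on an object; "grip_force" is the grip in N (left out, the last holds). Time passes only in rows, so rows that do not move let the fingers close. It gives the time, the measured TCP pose, the force, the opening and the grip force at its end, in the units of the state.
- robot.observe(): the state, without advancing time (a new reading comes with each control period).
- robot.get_image(name): name is "side" or "top"; returns a dict with "frame" (480x640x3 uint8, red, green, blue), "K" (3x3 intrinsics, pixels), "eye" and "orientation" of the camera in the world. Camera axes: x right, y down, z forward; pixel columns grow to the right and rows downward; lengths in mm; the calibration is good to about 2 mm. A picture is of the moment at which its call begins. There is no depth.
- robot.close_job(): hands the job in; it is judged then, once.
The state is a dict: "time": time; "qpos": joint angles; "joint_vel": joint speeds; "tau": joint torques, N m; "tool_pos": TCP position; "tcp_rot": TCP orientation; "force": force on the tool from outside, world axes, zero at the start; "torque": the same for the moment, N m; "gripper_width": finger opening in mm; "grasp_force": force on a finger pad.
Only numpy, scipy, OpenCV 4.12 (cv2) and the standard library are available. Lean on these libraries where they do the work, as an engineer would, in place of code of your own. Each camera call takes 0.05 s, during which the arm holds its last target. There are 200 camera calls.

### The job

The long aluminium strap lies too flat on the granite surface plate to be gripped well. Push it to the plate's right-hand end until its end sticks out a few centimetres past the edge, still lying flat on the plate, then grip it by that end, lift it and lay it flat across the middle of the pine block, crosswise like a bridge with both ends sticking out equally. Let go and leave it lying there.

Things in the scene. Friction and masses are not known exactly. Their poses are not given: they have to be found in the camera images.
- strap: flat bare aluminium strap, 150 mm long (its y axis), 50 mm wide (x) and 4 mm thick (z), 85 g, with a 22 mm hole in the middle and a 10 mm hole near each end; lies on the granite plate, long side roughly along the plate's long side. Origin: middle of its underside. Its -y end faces the right-hand edge of the plate at the start. Nothing else on the granite plate.
- surface_plate: dark grey granite surface plate, fixed, 160 mm (x) by 250 mm (y) and 45 mm high, top flat at 45 mm above the bench; stands left of the middle of the bench, turned by a few degrees. Origin: middle of its underside.
- plate_edge (a point): middle of the top edge of the granite plate's right-hand end (-y end). x runs along this edge, -y points outward over the open bench, z up; the bench is 45 mm below and clear for 60 mm.
- wood_block: planed pine block lying loose on the bench to the right of the granite plate, 75 mm wide (its x axis), 145 mm long (y), 36 mm high (z), 0.28 kg; its long side points roughly away from the robot, so that its x axis points roughly to the robot's left. Origin: middle of its underside. The strap shall lie with its length along the block's x axis, so that each end sticks out about 37 mm.

How it is judged (in metres and radians):
On the way, in this order (a step that is already met when the one before it is completed fails the run):
1. the strap lies flat on the granite plate with its end 20 to 72 mm past the right-hand edge (y of strap in the frame of plate_edge between 0.003 and 0.055 m and z of strap in the frame of plate_edge between -0.006 and 0.006 m and angle between strap's own z axis and vertical below 0.1 rad and angle between the y axis of strap and the y axis of plate_edge, either way round below 0.45 rad), for 0.2 s.
2. the strap is held in the fingers by that end, lifted more than 15 mm clear of the granite plate's top (z of strap in the frame of plate_edge above 0.015 m and contact force between the fingers and strap above 0.5 N and y of the grasp point in the frame of strap below -0.025 m), for 0.1 s.
At the end, for the whole second after the job is handed in: the strap lies flat and at rest on the pine block, released, its middle within 20 mm of the block's middle across the block's width and within 30 mm along its length, crosswise to within 15 degrees; the block still flat on the bench (x of strap in the frame of wood_block between -0.02 and 0.02 m and y of strap in the frame of wood_block between -0.03 and 0.03 m and z of strap in the frame of wood_block between 0.032 and 0.041 m and angle between each of strap, wood_block's own z axis and vertical below 0.08 rad and angle between the y axis of strap and the x axis of wood_block, either way round below 0.26 rad and linear speed of strap below 0.02 m/s and height (world z) of wood_block below 0.01 m); the robot touches nothing.
It also fails if it takes over 54 s, if anything falls off the work surface, if the arm or the gripper's body presses on something with over 40 N, if the wrist force passes 120 N, or if a joint passes its speed limit or range.

## Working session

There is one attempt and no reset: what is moved stays moved. The work goes in short steps, Python scripts to look and compute and a tool call to move; the robot and the scene stay as the last step left them, time stands still between calls to the robot, and variables do not carry over. Pictures are saved under pics/ and viewed, at most 10 in all, crops included, and the job is handed in when it is done.

Besides the shell and the picture viewer there is one more tool, called by a JSON object that holds its "op" and its "data", one argument or row to a line. apply_moves: Moves the arm, as the interface text tells. Shifts and turns lie within -1 to 1; 1 stands for 30 mm of shift or 120 degrees of turn. Its arguments: {"type":"object","properties":{"deltas":{"type":"array"},"grip_force":{"type":"number"}},"required":["deltas"]}

```bash
mkdir -p pics
cat > h.py <<'E'
import numpy as np, cv2, json
from cell import robot
def snap(name,fn):
    d=robot.get_image(name); cv2.imwrite('pics/'+fn,cv2.cvtColor(d['frame'],cv2.COLOR_RGB2BGR))
    np.savez('pics/'+fn+'.npz',**{k:np.array(d[k]) for k in d}); return d
def back(d,uv,z):
    K=np.array(d['K']);R=np.array(d['orientation']);e=np.array(d['eye'])
    r=[]
    for u,v in uv:
        w=R@np.linalg.inv(K)@[u,v,1]; r.append((e+w*(z-e[2])/w[2]))
    return np.array(r)
E
python3 - <<'E'
from h import *
for n in('top','side'):
    d=snap(n,n+'0.png'); print(n,d['eye'],d['orientation'],d['K'])
s=robot.observe(); print(s)
E
```

```text
top [396.99952333 -58.78923904 918.44300966] [[-0.02938684 -0.99453781  0.10015463]
 [-0.999558    0.02968929  0.00153028]
 [-0.00449544 -0.1000654  -0.99497071]] [[457.13873291   0.         318.03552551]
 [  0.         457.13873291 241.19090695]
 [  0.           0.           1.        ]]
side [650.46502753 323.76556047 814.21519978] [[-0.89897577  0.38717926 -0.20477984]
 [ 0.43782205  0.78108709 -0.44521321]
 [-0.01242644 -0.48989302 -0.87169399]] [[486.40645659   0.         320.7462072 ]
 [  0.         486.40645659 241.65611771]
 [  0.           0.           1.        ]]
{'time': 0.1, 'qpos': array([-7.00474783e+01,  2.81607586e+01,  8.93468524e+01,  1.63479229e-03,
        6.25511276e+01, -6.05051828e+00]), 'joint_vel': array([ 0.03501253, -0.09312612, -0.14824324, -0.06136727, -0.01404952,
        0.11572011]), 'tau': array([ 1.94779474e-03, -6.13624263e+01, -2.58608544e+01,  6.93671568e-02,
        4.70286445e-02, -5.98020961e-05]), 'tool_pos': array([ 273.96057618, -561.50699753,  214.11817465]), 'tcp_rot': array([[ 8.98776579e-01,  4.38406836e-01, -3.26033534e-04],
       [ 4.38406937e-01, -8.98776063e-01,  9.72285442e-04],
       [ 1.33225448e-04, -1.01680275e-03, -9.99999474e-01]]), 'force': array([-0.03553729, -0.88951735,  0.6026    ]), 'torque': array([-0.01287477,  0.00941721,  0.04924371]), 'grasp_force': 0.0, 'gripper_width': 94.91411961565981}
```

View pics/top0.png

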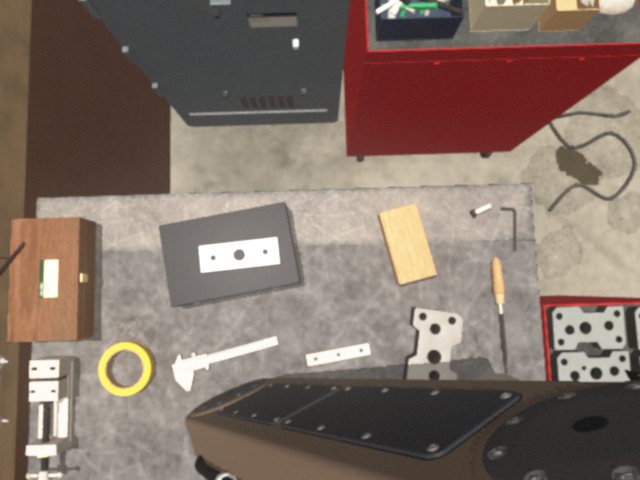

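View pics/side0.png

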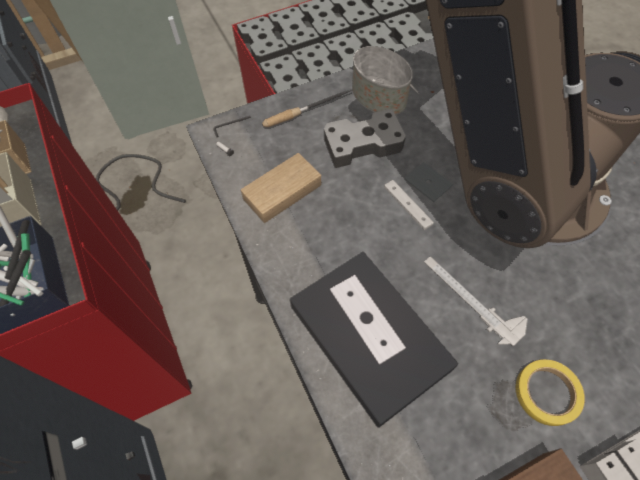

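The top view shows the plate with corners at about (160,227), (286,204), (299,285) and (173,305). The strap is centred near (239,254), and the block's top spans (380,213) to (436,274). The side view agrees. Next I'll measure them accurately.

```bash
cat >> h.py <<'E'
def rect(d,box,cond,z):
    f=d['frame'].astype(int);m=np.zeros(f.shape[:2],np.uint8);x0,y0,x1,y1=box
    m[y0:y1,x0:x1]=cond(f[y0:y1,x0:x1])
    cs,_=cv2.findContours(m,cv2.RETR_EXTERNAL,cv2.CHAIN_APPROX_NONE)
    c=max(cs,key=cv2.contourArea)[:,0,:]
    p=back(d,c,z)[:,:2].astype(np.float32)
    return cv2.minAreaRect(p)
white=lambda f:(f.min(2)>165)
wood=lambda f:((f[...,0]-f[...,2])>45)
dark=lambda f:(f.max(2)<75)
E
python3 - <<'E'
from h import *
T=dict(np.load('pics/top0.png.npz'));S=dict(np.load('pics/side0.png.npz'))
f=T['frame']; print([f[v,u].tolist() for u,v in((220,225),(290,250),(210,265),(400,240),(320,250),(295,250))])
f=S['frame']; print([f[v,u].tolist() for u,v in((330,300),(380,340),(280,182),(290,200),(240,230))])
print('strapT',rect(T,(180,220,290,290),white,49)); print('strapS',rect(S,(310,260,420,380),white,49))
print('blockT',rect(T,(365,190,450,300),wood,36)); print('blockS',rect(S,(235,145,330,225),wood,36))
print('plateT',rect(T,(150,195,310,315),lambda f:(f.max(2)<75)|(f.min(2)>165),45))
for n,d,uv in(('T',T,[(160,227),(286,204),(299,285),(173,305)]),('S',S,[(291,298),(363,254),(456,363),(379,420)])): print(n,back(d,uv,45).round(1))
for n,d,uv in(('T',T,[(380,213),(415,205),(436,274),(401,284)]),('S',S,[(242,190),(299,155),(321,179),(265,217)])): print(n,back(d,uv,36).round(1))
a=cv2.resize(T['frame'][190:320,150:450],None,fx=2.6,fy=2.6,interpolation=cv2.INTER_CUBIC);cv2.imwrite('pics/c1.png',a[...,::-1])
E
```

```text
[[127, 122, 117], [128, 123, 121], [255, 255, 255], [249, 220, 159], [176, 166, 160], [107, 101, 97]]
[[73, 70, 71], [198, 189, 187], [190, 163, 128], [122, 101, 78], [133, 127, 122]]
strapT ((463.87738037109375, 94.57318878173828), (53.9102783203125, 153.99957275390625), 4.765875816345215)
strapS ((466.1033630371094, 95.09793853759766), (50.87380599975586, 150.04925537109375), 4.823277950286865)
blockT ((476.8620300292969, -229.22305297851562), (147.56239318847656, 80.24800109863281), 13.396961212158203)
blockS ((480.1248474121094, -226.68643188476562), (145.7259979248047, 81.09654998779297), 13.333205223083496)
plateT ((532.4177856445312, 112.77093505859375), (308.4701232910156, 95.49512481689453), 88.26354217529297)
T [[521.5 246.5  45. ]
 [559.1   2.4  45. ]
 [402.3 -18.8  45. ]
 [371.6 221.1  45. ]]
S [[563.4   7.4  45. ]
 [413.2 -12.8  45. ]
 [374.2 224.6  45. ]
 [525.9 246.   45. ]]
T [[ 537.5 -179.9   36. ]
 [ 551.2 -248.9   36. ]
 [ 415.6 -282.4   36. ]
 [ 398.5 -214.3   36. ]]
S [[ 554.9 -246.4   36. ]
 [ 418.6 -275.8   36. ]
 [ 404.9 -201.3   36. ]
 [ 538.7 -168.7   36. ]]
```

View pics/c1.png

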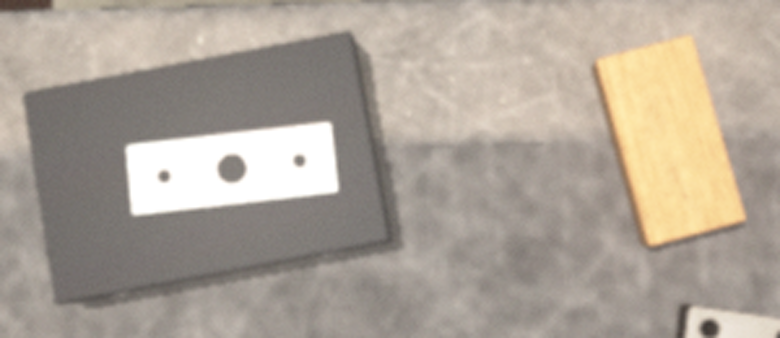

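The plate's right-edge midpoint is about (485,-9), with its y axis at 98.8°. The strap centre is about (465,95) at 94.8°, so it needs a push of about 78 mm. The block centre is about (478,-230), with its x axis at 103.4°. First I'll turn the tool so its y axis lines up with the strap's x axis, with the fingers part closed as a wide pusher.

{"op": "apply_moves", "data": {
  "deltas": [
    {"turn":-0.0716,"fingers":0.84},
    {"turn":-0.0716,"fingers":0.84},
    {"turn":-0.0716,"fingers":0.84},
    {"turn":-0.0716,"fingers":0.84},
    {"turn":-0.0716,"fingers":0.84},
    {"turn":-0.0716,"fingers":0.84},
    {"turn":-0.0716,"fingers":0.84},
    {"turn":-0.0716,"fingers":0.84},
    {"fingers":0.84},
    {"fingers":0.84}
  ]
}}

```text
validation failed for argument at $.de...
```

{"op": "apply_moves", "data": {
  "deltas": [
    {"dx":1,"dy":1},
    {"dx":1,"dy":1},
    {"dx":1,"dy":1},
    {"dx":1,"dy":1},
    {"dx":1,"dy":1},
    {"dx":1,"dy":1},
    {"dx":1,"dy":1},
    {"dx":1,"dy":1},
    {"dx":1},
    {"dx":1}
  ]
}}

```text
validation failed for argument at $.de...
```

{"op": "apply_moves", "data": {
  "deltas": [
    {"dx":1},
    {"dx":1},
    {"dx":1},
    {"dx":1},
    {"dx":1},
    {"dx":1},
    {"dx":1},
    {"dx":1},
    {"dx":1},
    {"dx":1}
  ]
}}

```text
validation failed for argument at $.de...
```

The rows were refused, probably because every key has to be present.

{"op": "apply_moves", "data": {
  "deltas": [
    {"dx":0,"dy":0,"dz":0,"turn":-0.0716,"fingers":0.84},
    {"dx":0,"dy":0,"dz":0,"turn":-0.0716,"fingers":0.84},
    {"dx":0,"dy":0,"dz":0,"turn":-0.0716,"fingers":0.84},
    {"dx":0,"dy":0,"dz":0,"turn":-0.0716,"fingers":0.84},
    {"dx":0,"dy":0,"dz":0,"turn":-0.0716,"fingers":0.84},
    {"dx":0,"dy":0,"dz":0,"turn":-0.0716,"fingers":0.84},
    {"dx":0,"dy":0,"dz":0,"turn":-0.0716,"fingers":0.84},
    {"dx":0,"dy":0,"dz":0,"turn":-0.0716,"fingers":0.84},
    {"dx":0,"dy":0,"dz":0,"turn":0,"fingers":0.84}
  ]
}}

```text
time: 1.0
tool_pos: [273.9, -561.6, 214.3]
tcp_rot: [[-0.085, 0.996, -0.0], [0.996, 0.085, 0.001], [0.001, -0.0, -1.0]]
force: [0.2, 0.8, 0.3]
gripper_width: 28.7
grasp_force: 0.0
```

{"op": "apply_moves", "data": {
  "deltas": [
    {"dx":1,"dy":1,"dz":0,"turn":0,"fingers":0.84},
    {"dx":1,"dy":1,"dz":0,"turn":0,"fingers":0.84},
    {"dx":1,"dy":1,"dz":0,"turn":0,"fingers":0.84},
    {"dx":1,"dy":1,"dz":0,"turn":0,"fingers":0.84},
    {"dx":1,"dy":1,"dz":0,"turn":0,"fingers":0.84},
    {"dx":1,"dy":1,"dz":0,"turn":0,"fingers":0.84},
    {"dx":1,"dy":1,"dz":0,"turn":0,"fingers":0.84},
    {"dx":1,"dy":1,"dz":0,"turn":0,"fingers":0.84},
    {"dx":1,"dy":0,"dz":0,"turn":0,"fingers":0.84},
    {"dx":1,"dy":0,"dz":0,"turn":0,"fingers":0.84}
  ]
}}

```text
time: 2.0
tool_pos: [488.8, -241.3, 214.2]
tcp_rot: [[-0.078, 0.997, -0.0], [0.997, 0.078, 0.0], [0.0, -0.0, -1.0]]
force: [-0.1, 0.5, 0.5]
gripper_width: 15.2
grasp_force: 0.0
```

{"op": "apply_moves", "data": {
  "deltas": [
    {"dx":1,"dy":0,"dz":0,"turn":0,"fingers":0.84},
    {"dx":1,"dy":0,"dz":0,"turn":0,"fingers":0.84},
    {"dx":1,"dy":0,"dz":0,"turn":0,"fingers":0.84},
    {"dx":1,"dy":0,"dz":0,"turn":0,"fingers":0.84},
    {"dx":1,"dy":0,"dz":0,"turn":0,"fingers":0.84},
    {"dx":1,"dy":0,"dz":0,"turn":0,"fingers":0.84},
    {"dx":1,"dy":0,"dz":0,"turn":0,"fingers":0.84},
    {"dx":1,"dy":0,"dz":0,"turn":0,"fingers":0.84},
    {"dx":1,"dy":0,"dz":0,"turn":0,"fingers":0.84},
    {"dx":1,"dy":0,"dz":0,"turn":0,"fingers":0.84}
  ]
}}

```text
time: 3.0
tool_pos: [463.3, 57.2, 214.6]
tcp_rot: [[-0.077, 0.997, -0.0], [0.997, 0.077, -0.0], [-0.0, -0.0, -1.0]]
force: [-0.3, -0.4, -0.7]
gripper_width: 15.4
grasp_force: 0.0
```

{"op": "apply_moves", "data": {
  "deltas": [
    {"dx":1,"dy":0.13,"dz":0,"turn":0,"fingers":0.84},
    {"dx":1,"dy":0,"dz":0,"turn":0,"fingers":0.84},
    {"dx":1,"dy":0,"dz":0,"turn":0,"fingers":0.84},
    {"dx":1,"dy":0,"dz":1,"turn":0,"fingers":0.84},
    {"dx":0.75,"dy":0,"dz":1,"turn":0,"fingers":0.84},
    {"dx":0,"dy":0,"dz":1,"turn":0,"fingers":0.84},
    {"dx":0,"dy":0,"dz":1,"turn":0,"fingers":0.84},
    {"dx":0,"dy":0,"dz":0.8,"turn":0,"fingers":0.84},
    {"dx":0,"dy":0,"dz":0.4,"turn":0,"fingers":0.84},
    {"dx":0,"dy":0,"dz":0,"turn":0,"fingers":0.84}
  ]
}}

```text
time: 4.0
tool_pos: [455.3, 198.2, 57.5]
tcp_rot: [[-0.08, 0.997, -0.002], [0.997, 0.08, -0.001], [-0.001, -0.002, -1.0]]
force: [0.3, -0.0, 1.0]
gripper_width: 15.5
grasp_force: 0.0
```

{"op": "apply_moves", "data": {
  "deltas": [
    {"dx":0,"dy":0,"dz":0.08,"turn":0,"fingers":0.84},
    {"dx":0,"dy":0,"dz":0.05,"turn":0,"fingers":0.84},
    {"dx":0,"dy":0,"dz":0,"turn":0,"fingers":0.84}
  ]
}}

```text
time: 4.3
tool_pos: [456.1, 198.4, 55.4]
tcp_rot: [[-0.082, 0.997, 0.001], [0.997, 0.082, 0.0], [0.0, 0.001, -1.0]]
force: [-0.1, 0.2, 0.1]
gripper_width: 14.9
grasp_force: 0.0
```

{"op": "apply_moves", "data": {
  "deltas": [
    {"dx":0,"dy":0,"dz":0.14,"turn":0,"fingers":0.84},
    {"dx":0,"dy":0,"dz":0.1,"turn":0,"fingers":0.84},
    {"dx":0,"dy":0,"dz":0,"turn":0,"fingers":0.84},
    {"dx":0,"dy":0,"dz":0,"turn":0,"fingers":0.84}
  ]
}}

```text
time: 4.7
tool_pos: [455.7, 198.3, 47.4]
tcp_rot: [[-0.082, 0.997, -0.0], [0.997, 0.082, -0.0], [-0.0, -0.0, -1.0]]
force: [-0.7, -0.6, -0.6]
gripper_width: 15.0
grasp_force: 0.0
```

Run:
```python
from h import *
d=snap('side','s1.png'); s=robot.observe(); print(s['tool_pos'],s['force'])
cv2.imwrite('pics/s1c.png',cv2.resize(d['frame'][240:430,280:470],None,fx=3,fy=3)[...,::-1])
```

```text
[455.76077041 198.32617018  47.48475653] [-0.05515763  0.17009657  0.15929241]
```

View pics/s1c.png

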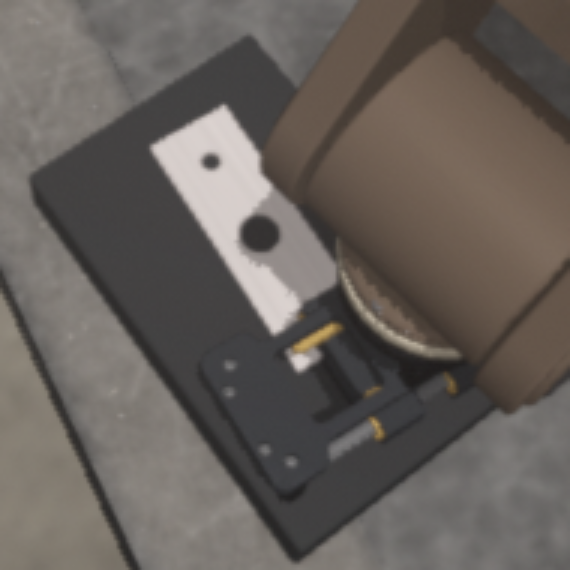

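{"op": "apply_moves", "data": {
  "deltas": [
    {"dx":-0.2,"dy":0,"dz":0.02,"turn":0,"fingers":0.84},
    {"dx":-0.2,"dy":0,"dz":0,"turn":0,"fingers":0.84},
    {"dx":-0.2,"dy":0,"dz":0,"turn":0,"fingers":0.84},
    {"dx":-0.2,"dy":0,"dz":0,"turn":0,"fingers":0.84},
    {"dx":-0.2,"dy":0,"dz":0,"turn":0,"fingers":0.84},
    {"dx":-0.2,"dy":0,"dz":0,"turn":0,"fingers":0.84},
    {"dx":-0.2,"dy":0,"dz":0,"turn":0,"fingers":0.84},
    {"dx":-0.2,"dy":0,"dz":0,"turn":0,"fingers":0.84},
    {"dx":-0.2,"dy":0,"dz":0,"turn":0,"fingers":0.84},
    {"dx":-0.2,"dy":0,"dz":0,"turn":0,"fingers":0.84}
  ]
}}

```text
time: 5.75
tool_pos: [460.7, 138.0, 46.9]
tcp_rot: [[-0.083, 0.997, 0.0], [0.997, 0.083, -0.0], [-0.0, 0.0, -1.0]]
force: [0.4, 1.0, -0.3]
gripper_width: 15.0
grasp_force: 0.2
```

Run:
```python
from h import *
d=snap('side','s2.png'); s=robot.observe(); print(s['tool_pos'],s['force'])
print(rect(d,(300,200,440,400),lambda f:f.min(2)>120,49))
cv2.imwrite('pics/s2c.png',cv2.resize(d['frame'][220:410,260:450],None,fx=3,fy=3)[...,::-1])
```

```text
[460.83127814 137.48184686  46.89565014] [ 0.27930796 -1.07528239  0.14153843]
((488.36761474609375, -3.5709075927734375), (90.8397216796875, 160.40357971191406), 30.609638214111328)
```

View pics/s2c.png

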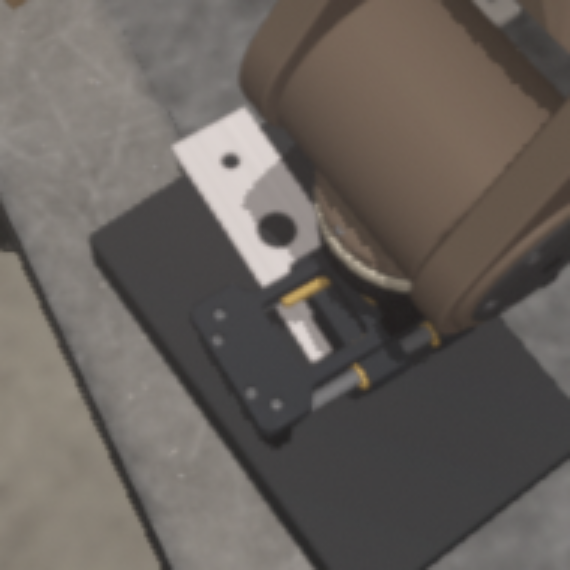

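The strap moved straight. Its front corners are at full-image pixels (317.7,269.3) and (341.7,256), and its middle hole is at (352.7,296.7).

Run:
```python
from h import *
d=dict(np.load('pics/s2.png.npz')); d0=dict(np.load('pics/side0.png.npz'))
p=back(d,[(317.7,269.3),(341.7,256),(352.7,296.7),(336.7,273.7)],49)[:,:2];print(p.round(1))
q=(p-[485.5,-9]);a=np.radians(98.8);print('y',(q@[np.cos(a),np.sin(a)]).round(1))
print(back(d0,[(366.3,318)],49))
```

```text
[[499.8 -19.6]
 [450.2 -24.3]
 [469.   53.2]
 [473.8   2.7]]
y [-12.6  -9.7  64.   13.4]
[[466.60158002  96.86835075  49.        ]]
```

{"op": "apply_moves", "data": {
  "deltas": [
    {"dx":-0.2,"dy":0,"dz":0,"turn":0,"fingers":0.84},
    {"dx":-0.2,"dy":0,"dz":0,"turn":0,"fingers":0.84},
    {"dx":-0.2,"dy":0,"dz":0,"turn":0,"fingers":0.84},
    {"dx":-0.2,"dy":0,"dz":0,"turn":0,"fingers":0.84},
    {"dx":-0.2,"dy":0,"dz":0,"turn":0,"fingers":0.84},
    {"dx":-0.15,"dy":0,"dz":0,"turn":0,"fingers":0.84},
    {"dx":0,"dy":0,"dz":0,"turn":0,"fingers":0.84},
    {"dx":0.3,"dy":0,"dz":0,"turn":0,"fingers":0.84},
    {"dx":0.3,"dy":0,"dz":-1,"turn":0,"fingers":0.84},
    {"dx":0,"dy":0,"dz":-1,"turn":0,"fingers":0.84}
  ]
}}

```text
time: 6.8
tool_pos: [461.4, 123.4, 107.1]
tcp_rot: [[-0.083, 0.997, -0.002], [0.997, 0.083, -0.0], [-0.0, -0.002, -1.0]]
force: [0.1, 1.0, -0.4]
gripper_width: 15.4
grasp_force: 0.0
```

{"op": "apply_moves", "data": {
  "deltas": [
    {"dx":0,"dy":0,"dz":-1,"turn":0,"fingers":0},
    {"dx":0,"dy":0,"dz":-1,"turn":0,"fingers":0},
    {"dx":-1,"dy":0,"dz":0,"turn":0,"fingers":0},
    {"dx":-1,"dy":0,"dz":0,"turn":0,"fingers":0},
    {"dx":-1,"dy":0,"dz":0,"turn":0,"fingers":0},
    {"dx":-1,"dy":0,"dz":0,"turn":0,"fingers":0},
    {"dx":-1,"dy":0,"dz":0,"turn":0,"fingers":0},
    {"dx":-1,"dy":0,"dz":0,"turn":0,"fingers":0},
    {"dx":-1,"dy":0,"dz":0,"turn":0,"fingers":0},
    {"dx":0,"dy":0,"dz":0,"turn":0,"fingers":0}
  ]
}}

```text
time: 7.8
tool_pos: [480.0, -89.0, 166.9]
tcp_rot: [[-0.08, 0.997, 0.0], [0.997, 0.08, -0.0], [-0.001, 0.0, -1.0]]
force: [0.9, -0.4, 0.3]
gripper_width: 89.9
grasp_force: 0.0
```

Run:
```python
from h import *
d=snap('side','s3.png'); s=robot.observe(); print(s['tool_pos'],s['force'])
cv2.imwrite('pics/s3c.png',cv2.resize(d['frame'][200:400,250:450],None,fx=3,fy=3)[...,::-1])
```

```text
[479.56987038 -87.69682965 166.79131057] [0.04559806 0.92235451 0.71792862]
```

View pics/s3c.png

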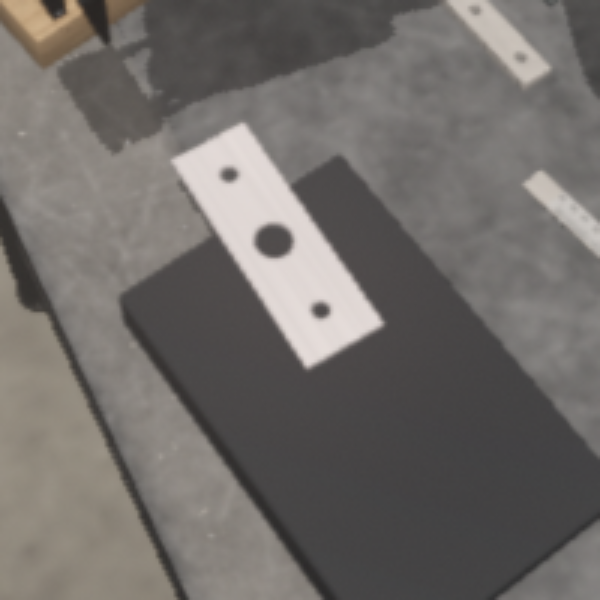

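The strap now overhangs the edge and lies flat. Its corners in the 3x crop are at (172,158), (245,123), (384,323) and (308,369), with the hole at (274,240).

Run:
```python
from h import *
d=dict(np.load('pics/s3.png.npz'))
uv=np.array([(172,158),(245,123),(384,323),(308,369),(274,240)])/3+[250,200]
p=back(d,uv,49)[:,:2];print(p.round(1)); c=(p[:4].mean(0)+p[4])/2
yd=(p[2]+p[3]-p[0]-p[1]);yd/=np.linalg.norm(yd);print('c',c,'ang',np.degrees(np.arctan2(yd[1],yd[0])))
a=np.radians(98.8);print('edge y',(c-[485.5,-9])@[np.cos(a),np.sin(a)])
s=robot.observe();g=c-54*yd;R=s['tcp_rot'];v=np.r_[g,28]-s['tool_pos'];print('grasp',g,'units',(R.T@v/30).round(3),'yawTCP y',np.degrees(np.arctan2(R[1,1],R[0,1])))
T=dict(np.load('pics/top0.png.npz'));b=back(T,np.array([(597,61),(692,38),(745,222),(648,246)])/2.6+[150,190],36)[:,:2];print('block',b,b.mean(0))
S=dict(np.load('pics/side0.png.npz'));b=back(S,[(242,190),(299,155),(321,179),(265,217)],36);print(b.mean(0))
```

```text
[[502.  -57.4]
 [452.4 -59.5]
 [440.3  89.5]
 [490.9  94.6]
 [472.1  17. ]]
c [471.75484302  16.90278873] ang 94.40857681547334
edge y 27.70068531895626
grasp [475.90573013 -36.93743913] units [1.696 0.015 4.626] yawTCP y 4.623611106790711
block [[ 536.58712102 -179.10948535]
 [ 551.90239965 -251.1773885 ]
 [ 412.95448558 -283.3185766 ]
 [ 397.4050872  -210.81517242]] [ 474.71227336 -231.10515572]
[ 479.29853571 -223.05700475   36.        ]
```

{"op": "apply_moves", "data": {
  "deltas": [
    {"dx":0.8,"dy":0,"dz":0.5,"turn":0,"fingers":0},
    {"dx":0.5,"dy":0,"dz":0.8,"turn":0,"fingers":0},
    {"dx":0.3,"dy":0,"dz":0.8,"turn":0,"fingers":0},
    {"dx":0,"dy":0,"dz":0,"turn":0,"fingers":0},
    {"dx":0,"dy":0,"dz":0,"turn":0,"fingers":0}
  ]
}}

```text
time: 8.35
tool_pos: [475.5, -38.5, 104.3]
tcp_rot: [[-0.084, 0.996, -0.001], [0.996, 0.084, 0.0], [0.0, -0.001, -1.0]]
force: [-0.0, -1.2, -0.7]
gripper_width: 95.1
grasp_force: 0.0
```

{"op": "apply_moves", "data": {
  "deltas": [
    {"dx":0,"dy":0,"dz":0.7,"turn":0,"fingers":0},
    {"dx":0,"dy":0,"dz":0.7,"turn":0,"fingers":0},
    {"dx":0,"dy":0,"dz":0.5,"turn":0,"fingers":0},
    {"dx":0,"dy":0,"dz":0.3,"turn":0,"fingers":0},
    {"dx":0,"dy":0,"dz":0.2,"turn":0,"fingers":0},
    {"dx":0,"dy":0,"dz":0,"turn":0,"fingers":0},
    {"dx":0,"dy":0,"dz":0,"turn":0,"fingers":0}
  ]
}}

```text
time: 9.05
tool_pos: [475.8, -39.4, 32.5]
tcp_rot: [[-0.083, 0.997, 0.001], [0.997, 0.083, -0.0], [-0.0, 0.001, -1.0]]
force: [0.6, -0.7, 0.0]
gripper_width: 94.7
grasp_force: 0.0
```

Down another 4.5 mm, then close at 50 N.

{"op": "apply_moves", "data": {
  "deltas": [
    {"dx":0,"dy":0,"dz":0.15,"turn":0,"fingers":0},
    {"dx":0,"dy":0,"dz":0,"turn":0,"fingers":0.3},
    {"dx":0,"dy":0,"dz":0,"turn":0,"fingers":0.45},
    {"dx":0,"dy":0,"dz":0,"turn":0,"fingers":0.6},
    {"dx":0,"dy":0,"dz":0,"turn":0,"fingers":0.7},
    {"dx":0,"dy":0,"dz":0,"turn":0,"fingers":0.8},
    {"dx":0,"dy":0,"dz":0,"turn":0,"fingers":1},
    {"dx":0,"dy":0,"dz":0,"turn":0,"fingers":1},
    {"dx":0,"dy":0,"dz":0,"turn":0,"fingers":1},
    {"dx":0,"dy":0,"dz":0,"turn":0,"fingers":1}
  ],
  "grip_force": 50
}}

```text
time: 10.05
tool_pos: [475.5, -39.4, 27.4]
tcp_rot: [[-0.083, 0.997, 0.0], [0.997, 0.083, -0.0], [-0.0, 0.0, -1.0]]
force: [-0.0, -0.0, 0.1]
gripper_width: 49.2
grasp_force: 50.0
```

{"op": "apply_moves", "data": {
  "deltas": [
    {"dx":0,"dy":0,"dz":-0.1,"turn":0,"fingers":1},
    {"dx":0,"dy":0,"dz":-0.2,"turn":0,"fingers":1},
    {"dx":0,"dy":0,"dz":-0.3,"turn":0,"fingers":1},
    {"dx":0,"dy":0,"dz":-0.4,"turn":0,"fingers":1},
    {"dx":0,"dy":0,"dz":-0.4,"turn":0,"fingers":1},
    {"dx":0,"dy":0,"dz":-0.4,"turn":0,"fingers":1},
    {"dx":0,"dy":0,"dz":-0.2,"turn":0,"fingers":1},
    {"dx":0,"dy":0,"dz":0,"turn":0,"fingers":1},
    {"dx":0,"dy":0,"dz":0,"turn":0,"fingers":1}
  ]
}}

```text
time: 10.95
tool_pos: [475.4, -39.3, 87.4]
tcp_rot: [[-0.083, 0.997, 0.0], [0.997, 0.083, -0.0], [-0.0, 0.0, -1.0]]
force: [0.3, -0.3, -1.6]
gripper_width: 48.9
grasp_force: 50.0
```

Run:
```python
from h import *
d=snap('side','s4.png'); s=robot.observe(); print(s['tool_pos'],s['force'],s['gripper_width'],s['grasp_force'])
cv2.imwrite('pics/s4c.png',cv2.resize(d['frame'][140:400,200:460],None,fx=2.3,fy=2.3)[...,::-1])
```

```text
[475.28736021 -39.30842408  87.17433296] [ 0.64760786 -0.79609742 -0.54903234] 48.84004660093638 49.98219072818756
```

View pics/s4c.png

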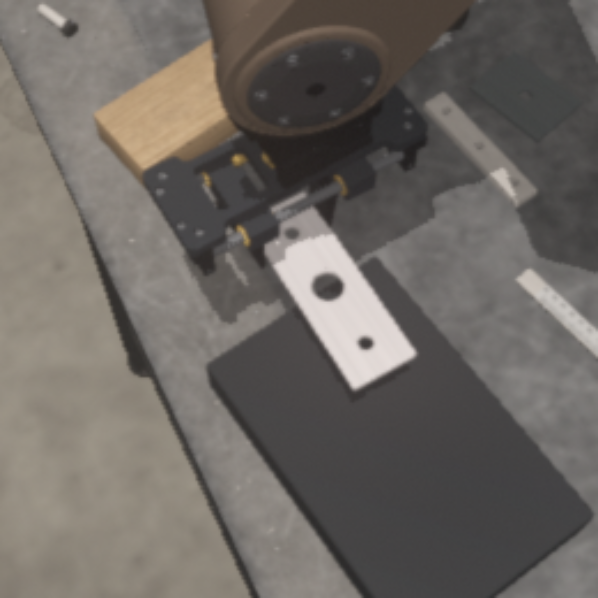

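The strap is lifted and held level, with the hole at crop pixel (328,287) and the far hole at (366,343). Next I'll check for droop and fit the block's pose by silhouette in both starting views.

Run:
```python
from h import *
from scipy.optimize import minimize
d=dict(np.load('pics/s4.png.npz'))
for z in(100,106,110): print(z,back(d,np.array([(328,287),(366,343)])/2.3+[200,140],z).round(1).tolist())
def hull(d,x,y,a):
    c,s=np.cos(a),np.sin(a);P=[]
    for i in(-72.5,72.5):
        for j in(-37.5,37.5):
            for z in(0,36):P.append([x+c*i-s*j,y+s*i+c*j,z])
    q=(np.array(P)-d['eye'])@d['orientation']@d['K'].T; return q[:,:2]/q[:,2:]
for n,box in(('top',(365,190,450,300)),('side',(235,145,330,225))):
    D=dict(np.load(f'pics/{n}0.png.npz'));f=D['frame'].astype(int);x0,y0,x1,y1=box
    m=np.zeros((480,640));m[y0:y1,x0:x1]=(f[...,0]-f[...,2]>22)[y0:y1,x0:x1]
    mm=cv2.resize(m,None,fx=4,fy=4,interpolation=0)
    def cost(p):
        h=cv2.convexHull(((hull(D,p[0],p[1],p[2]/57.3)+.5)*4).astype(np.float32));k=np.zeros(mm.shape,np.uint8)
        cv2.fillConvexPoly(k,h.round().astype(int),1);return np.abs(k-mm).sum()/16
    r=minimize(cost,[477,-230,13.5],method='Nelder-Mead',options=dict(initial_simplex=[[477,-230,13.5],[485,-230,13.5],[477,-222,13.5],[477,-230,17]]))
    print(n,r.x,r.fun,m.sum())
```

```text
100 [[469.6, 14.0, 100.0], [465.9, 64.3, 100.0]]
106 [[471.1, 16.6, 106.0], [467.4, 66.5, 106.0]]
110 [[472.1, 18.3, 110.0], [468.4, 67.9, 110.0]]
top [ 480.37114198 -229.37268519   13.5813561 ] 3007.0625 6153.0
side [ 478.79415434 -232.81860022   13.56470974] 73.3125 3019.0
```

Block pose: centre about (479,-231.5), x axis at 103.6°. The strap is level. I'll turn -0.0735, then move dx -8.12 and dy -1.39.

{"op": "apply_moves", "data": {
  "deltas": [
    {"dx":-0.2,"dy":0,"dz":0,"turn":-0.025,"fingers":1},
    {"dx":-0.5,"dy":0,"dz":0,"turn":-0.025,"fingers":1},
    {"dx":-0.7,"dy":-0.1,"dz":0,"turn":-0.0235,"fingers":1},
    {"dx":-0.8,"dy":-0.2,"dz":0,"turn":0,"fingers":1},
    {"dx":-0.8,"dy":-0.2,"dz":0,"turn":0,"fingers":1},
    {"dx":-0.8,"dy":-0.2,"dz":0,"turn":0,"fingers":1},
    {"dx":-0.8,"dy":-0.2,"dz":0,"turn":0,"fingers":1},
    {"dx":-0.8,"dy":-0.2,"dz":0,"turn":0,"fingers":1},
    {"dx":-0.8,"dy":-0.1,"dz":0,"turn":0,"fingers":1},
    {"dx":-0.6,"dy":-0.1,"dz":0,"turn":0,"fingers":1}
  ]
}}

```text
time: 12.0
tool_pos: [481.8, -248.6, 86.8]
tcp_rot: [[-0.234, 0.972, -0.001], [0.972, 0.234, 0.0], [0.0, -0.001, -1.0]]
force: [-0.2, -0.5, -1.5]
gripper_width: 49.1
grasp_force: 50.0
```

{"op": "apply_moves", "data": {
  "deltas": [
    {"dx":-0.6,"dy":0,"dz":0,"turn":0,"fingers":1},
    {"dx":-0.4,"dy":0,"dz":0,"turn":0,"fingers":1},
    {"dx":-0.2,"dy":0,"dz":0,"turn":0,"fingers":1},
    {"dx":0,"dy":0,"dz":0,"turn":0,"fingers":1},
    {"dx":0,"dy":0,"dz":0,"turn":0,"fingers":1}
  ]
}}

```text
time: 12.5
tool_pos: [490.2, -281.7, 87.3]
tcp_rot: [[-0.235, 0.972, -0.0], [0.972, 0.235, 0.0], [0.0, -0.0, -1.0]]
force: [0.9, -0.8, -0.1]
gripper_width: 49.3
grasp_force: 50.0
```

Run:
```python
from h import *
d=snap('side','s5.png'); s=robot.observe(); R=s['tcp_rot'];print(s['tool_pos'],s['gripper_width'],s['grasp_force'])
v=np.array([492.2,-285.9,19])-s['tool_pos'];print((R.T@v/30).round(3),np.degrees(np.arctan2(R[1,0],R[0,0])))
cv2.imwrite('pics/s5c.png',cv2.resize(d['frame'][90:290,180:420],None,fx=3,fy=3)[...,::-1])
```

```text
[ 490.24678942 -281.55883924   87.40526263] 49.313845295508465 49.9821138381958
[-0.157  0.03   2.28 ] 103.5889250597713
```

View pics/s5c.png

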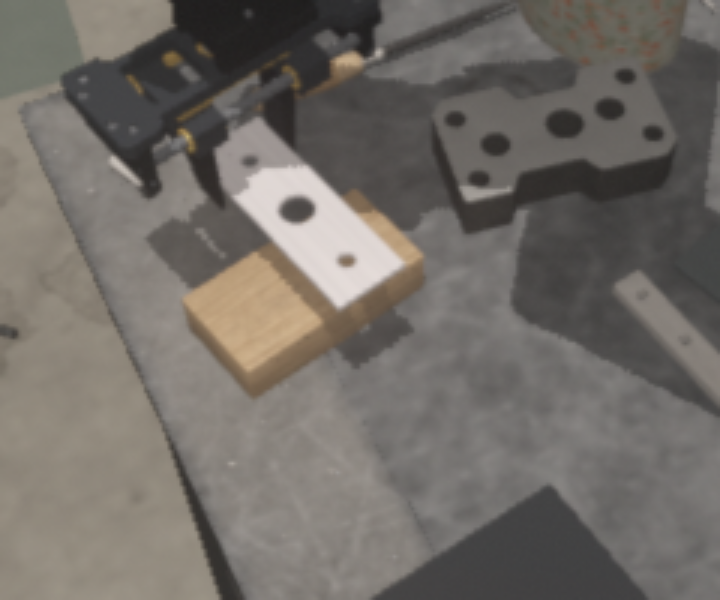

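The strap is held level above the block, square across it, with the hole at crop pixel (297,210). Contact with the block should come at TCP z of about 18.4, so I'll lower slowly.

{"op": "apply_moves", "data": {
  "deltas": [
    {"dx":-0.15,"dy":0.03,"dz":0.3,"turn":0,"fingers":1},
    {"dx":0,"dy":0,"dz":0.5,"turn":0,"fingers":1},
    {"dx":0,"dy":0,"dz":0.5,"turn":0,"fingers":1},
    {"dx":0,"dy":0,"dz":0.4,"turn":0,"fingers":1},
    {"dx":0,"dy":0,"dz":0.3,"turn":0,"fingers":1},
    {"dx":0,"dy":0,"dz":0.15,"turn":0,"fingers":1},
    {"dx":0,"dy":0,"dz":0.05,"turn":0,"fingers":1},
    {"dx":0,"dy":0,"dz":0,"turn":0,"fingers":1},
    {"dx":0,"dy":0,"dz":0,"turn":0,"fingers":1}
  ]
}}

```text
time: 13.45
tool_pos: [492.5, -286.6, 21.9]
tcp_rot: [[-0.234, 0.972, 0.001], [0.972, 0.234, -0.001], [-0.001, 0.001, -1.0]]
force: [0.1, 0.1, -0.0]
gripper_width: 49.0
grasp_force: 50.0
```

{"op": "apply_moves", "data": {
  "deltas": [
    {"dx":0,"dy":0,"dz":0.05,"turn":0,"fingers":1},
    {"dx":0,"dy":0,"dz":0.03,"turn":0,"fingers":1},
    {"dx":0,"dy":0,"dz":0,"turn":0,"fingers":1},
    {"dx":0,"dy":0,"dz":0,"turn":0,"fingers":1}
  ]
}}

```text
time: 13.85
tool_pos: [492.3, -286.5, 19.1]
tcp_rot: [[-0.234, 0.972, 0.0], [0.972, 0.234, -0.0], [-0.0, 0.0, -1.0]]
force: [-0.3, 0.0, -1.0]
gripper_width: 49.2
grasp_force: 50.0
```

{"op": "apply_moves", "data": {
  "deltas": [
    {"dx":0,"dy":0,"dz":0.02,"turn":0,"fingers":1},
    {"dx":0,"dy":0,"dz":0.02,"turn":0,"fingers":1},
    {"dx":0,"dy":0,"dz":0,"turn":0,"fingers":1},
    {"dx":0,"dy":0,"dz":0,"turn":0,"fingers":1}
  ]
}}

```text
time: 14.25
tool_pos: [492.3, -286.5, 18.2]
tcp_rot: [[-0.234, 0.972, 0.0], [0.972, 0.234, -0.0], [-0.0, 0.0, -1.0]]
force: [-1.1, 0.6, 6.1]
gripper_width: 49.0
grasp_force: 50.0
```

It is in contact (6 N). I'll release and retreat upward.

{"op": "apply_moves", "data": {
  "deltas": [
    {"dx":0,"dy":0,"dz":-0.01,"turn":0,"fingers":1},
    {"dx":0,"dy":0,"dz":0,"turn":0,"fingers":0.4},
    {"dx":0,"dy":0,"dz":0,"turn":0,"fingers":0.3},
    {"dx":0,"dy":0,"dz":0,"turn":0,"fingers":0.15},
    {"dx":0,"dy":0,"dz":0,"turn":0,"fingers":0.05},
    {"dx":0,"dy":0,"dz":0,"turn":0,"fingers":0},
    {"dx":0,"dy":0,"dz":0,"turn":0,"fingers":0},
    {"dx":0,"dy":0,"dz":0,"turn":0,"fingers":0}
  ]
}}

```text
time: 15.05
tool_pos: [492.3, -286.5, 18.1]
tcp_rot: [[-0.234, 0.972, 0.0], [0.972, 0.234, -0.0], [-0.0, 0.0, -1.0]]
force: [-0.2, -0.3, -1.2]
gripper_width: 94.5
grasp_force: 0.0
```

{"op": "apply_moves", "data": {
  "deltas": [
    {"dx":0,"dy":0,"dz":-0.2,"turn":0,"fingers":0},
    {"dx":0,"dy":0,"dz":-0.5,"turn":0,"fingers":0},
    {"dx":0,"dy":0,"dz":-1,"turn":0,"fingers":0},
    {"dx":0,"dy":0,"dz":-1,"turn":0,"fingers":0},
    {"dx":0,"dy":0,"dz":-1,"turn":0,"fingers":0},
    {"dx":-1,"dy":0,"dz":-1,"turn":0,"fingers":0},
    {"dx":-1,"dy":0,"dz":0,"turn":0,"fingers":0},
    {"dx":-1,"dy":0,"dz":0,"turn":0,"fingers":0},
    {"dx":0,"dy":0,"dz":0,"turn":0,"fingers":0}
  ]
}}

```text
time: 15.95
tool_pos: [513.7, -376.8, 159.6]
tcp_rot: [[-0.233, 0.973, 0.001], [0.973, 0.233, -0.002], [-0.002, 0.001, -1.0]]
force: [-0.5, 0.8, 0.9]
gripper_width: 95.3
grasp_force: 0.0
```

Run:
```python
from h import *
d=snap('side','s6.png'); s=robot.observe(); print(s['tool_pos'],s['time'])
cv2.imwrite('pics/s6c.png',cv2.resize(d['frame'][110:250,200:360],None,fx=4,fy=4)[...,::-1])
```

```text
[ 513.14771162 -374.93923038  159.16012948] 16.0
```

View pics/s6c.png

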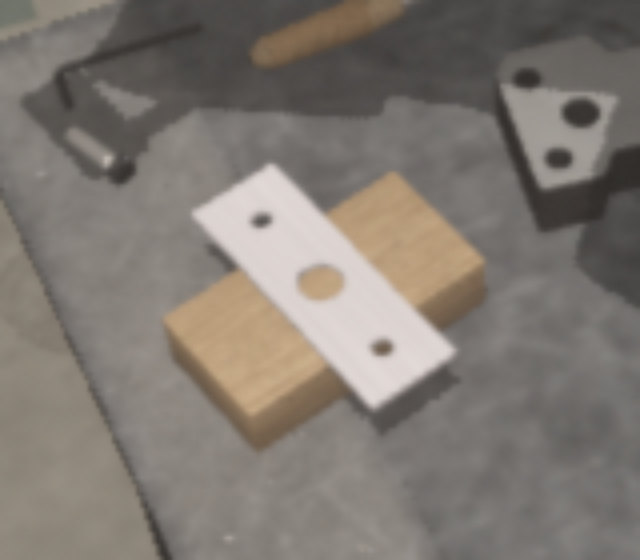

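The strap lies flat and square across the block. Its hole at crop pixel (320,282) is about 3 px (4–5 mm) from the block-top centre at (325,293), within tolerance. Handing in.

```bash
python3 -c "
from cell import robot
print(robot.close_job())"
```

```text
the job is handed in; nothing more can be done
None
```

The strap lies flat and crosswise on the pine block, released, its middle about 5 mm from the block's by the last picture; I handed the job in at about 16 s, and no verdict was returned.

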